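Re-clip the cover of the hand-lamp dock

ROBOT

A 6-joint arm with a two-finger parallel gripper is mounted at the origin on the work surface. World frame = base frame: x ahead of the robot, y to its left, z up, the work surface at z = 0. Lengths are in m, angles in degrees, forces in N, time in s.
With the tool pointing down it reaches from about 0.325 to 0.85 m from the base axis. Payload 15.5 kg.
Tool frame: the origin (TCP) lies midway between the tips of the shut fingers; the grasp point (between the pads) lies 19 mm behind it; y points along the fingers, x is the direction in which the jaws open and shut, and the axes are right-handed (so a half turn about y gives the same grasp; the last joint's range is limited). The gripper opens to 91 mm and grips with 3 to 60 N. Pads are 32 mm wide; open, the fingers measure 118 mm over their backs; the gripper's body (76 mm by 178 mm) begins 60 mm behind the grasp point.
Start: joints at [-82.649, 28.281, 77.091, -0, 74.628, -5.472], TCP at [0.139, -0.609, 0.214] pointing down, gripper open.
Joint ranges: [-166.48, 166.48], [-47.26, 123.95], [12.59, 153.08], [-70.14, 250.14], [6.76, 159.57], [-176.63, 176.63]. Speed limits (degrees/s): [108.29, 108.29, 147.25, 172.46, 172.46, 172.46].

INTERFACE

Orientations are given as a 3x3 rotation matrix whose columns are the frame's x, y, z axes.
In Python, from bench import ctrl gives the robot as it stands. The module is installed in compiled form; this text tells all that it offers. Calls block until the motion is done:
- ctrl.goto(position, orientation): joint-space move of the TCP to a pose.
- ctrl.move_l(position, vel=0.15, ori=None, contact_N=None): straight line of the TCP; ori=None keeps the orientation; vel is the mean speed in m/s. With contact_N (N) it stops when the force on the tool has changed by that much, and returns True; else False.
- ctrl.movej(angles): joint-space move.
- ctrl.command_gripper(opening): opening from 0.0 (shut) to 1.0 (fully open); the grip force is fixed at half the most; returns when the fingers have stopped.
- ctrl.sleep(seconds).
- ctrl.ik(position, orientation): joint angles nearest the present ones, or None.
- ctrl.read_camera(name): name is "scene" or "top"; returns the picture (400x640x3 uint8, blue, green, red); there is no depth.
- ctrl.camera_params(name): a dict with "fx", "fy", "cx", "cy" (pixels), "pose" (4x4, takes a point from camera to world coordinates). Camera axes: x right, y up, looking along -z (the intrinsics and any distortion apply to the point x, -y, -z); pixel columns grow to the right and rows downward; lengths in m; the calibration is good to about 2 mm. A picture is of the moment at which its call begins. camera_params takes no time and is no camera call.
A pose or a line that the arm cannot do raises ctrl.MotionError and nothing moves.
- ctrl.sign_off(): hands the job in, once; it reports no verdict.
Readings, each from a call of its own:
- ctrl.current_t(): time.
- ctrl.current_q(): joint angles.
- ctrl.current_dq(): joint speeds.
- ctrl.current_effort(): joint torques, N m.
- ctrl.current_tool_pos(): TCP position.
- ctrl.current_eef_rot(): TCP orientation.
- ctrl.current_contact_force(): force on the tool from outside, world axes, zero at the start.
- ctrl.current_wrist_torque(): the same for the moment, N m.
- ctrl.current_grip_width(): opening from 0.0 (shut) to 1.0 (fully open).
Only numpy, scipy, OpenCV 4.12 (cv2) and the standard library are available. Lean on these libraries where they do the work, as an engineer would, in place of code of your own. Each camera call takes 0.05 s, during which the arm holds its last target.

TASK

The clip-on cover of the hand lamp's charging dock has popped up. Lift the lamp off by its handle, set it down gently, upright and in the middle of the square cork mat beside the dock, and let go; then press the cover down with the fingers until it snaps fully home, and finish still pressing on it with a steady push of roughly 10 N. Leave the screw tray, screwdriver and tin where they are.

Things in the scene. Friction and masses are not known exactly. Their poses are not given: they have to be found in the camera images.
- lamp: Lantern-shaped hand lamp, 0.5 kg, 175 tall: round base of diameter 84, clear column, cap of diameter 80 whose top is 120 above the underside. Handle: level bar 16 wide (lamp's x), 14 high, 84 long (lamp's y), centred on the axis 168 above the underside, on two 8 mm posts at y = +-36; 41 free under it. Origin: centre of underside, z up. Starts standing on the dock's cover, turned up to 0.6 rad.
- dock: Charging dock fixed to the bench: black plastic case 170 (x) by 140 (y), top 42 above the bench, with the grey clip cover on it. A sprung roller catch (white roller in a steel bracket 116 long) runs along each long side of the cover, its top 57 above the bench; low black cheeks, 55 high, close the ends. Origin: centre of its underside, on the bench; z up.
- plate: Grey clip cover: plate 136 (x) by 90 (y), 12 thick, two flat brass contacts in the middle. Origin: centre of its underside, axes like the dock's; 52 above the bench when popped up, 44 when fully home on its hard stop. Guided: moves only straight up and down; press on its top. It resists with up to about 15 N, gives way within 1 to 4 mm, then snaps down by itself and stays.
- mat: Square cork mat 160 by 160, 3 thick, fixed on the bench to the left or to the right of the dock (about 210 from it). Origin: centre of its underside, z up. The lamp goes here.
- tray: Open steel tray with screws, 110 (x) by 130 (y) by 35 high, on the other side of the dock. Origin: centre of its underside. Leave alone.
- screwdriver: Screwdriver lying on the bench beyond the dock. Leave alone.
- tin: Closed round tin, diameter 66, 50 high, standing on the bench beyond the dock. Origin: centre of its underside. Leave alone.
Mind the look-alikes: they are no part of the job. What is shaped like the mat but pink or red is not meant.

How it is judged (in metres and radians):
On the way, in this order (a step that is already met when the one before it is completed fails the run):
1. the lamp is lifted clear of the dock, the cover still popped up (z of lamp in the frame of plate above 0.022 m and z of plate in the frame of dock above 0.049 m), for 0.1 s.
2. the lamp stands upright and let go on the mat, the cover still popped up (horizontal distance between lamp and mat below 0.04 m and height (world z) of lamp below 0.008 m and angle between lamp's own z axis and vertical below 0.08 rad and contact force between lamp and the arm below 0.1 N and linear speed of lamp below 0.03 m/s and z of plate in the frame of dock above 0.049 m), for 0.2 s.
3. the cover has snapped home under the fingers (z of plate in the frame of dock below 0.0455 m and angle between plate's own z axis and vertical below 0.03 rad and contact force between the fingers and plate above 2 N), for 0.2 s.
At the end, for the whole second after the job is handed in: The cover is snapped home (its underside less than 45.5 mm above the bench, level within 0.03 rad) and the fingers still press on it with 3 to 35 N; the lamp stands upright (within 0.08 rad), at rest and untouched on the mat, its centre within 40 mm of the mat's centre (z of plate in the frame of dock below 0.0455 m and angle between plate's own z axis and vertical below 0.03 rad and contact force between the fingers and plate between 3 and 35 N and horizontal distance between lamp and mat below 0.04 m and height (world z) of lamp below 0.008 m and angle between lamp's own z axis and vertical below 0.08 rad and linear speed of lamp below 0.03 m/s and contact force between lamp and the arm below 0.1 N); the arm keeps its last pose, push and grip.
It fails at once if the lamp is dropped or slammed down (faster than 0.5 m/s close over the bench) (height (world z) of lamp below 0.04 m and linear speed of lamp above 0.5 m/s).
It fails at once if the lamp is tipped over (angle between lamp's own z axis and vertical above 0.8 rad).
It fails at once if the tray is moved by more than 25 mm (distance of tray from where it was at the start of the episode above 0.025 m).
It fails at once if the screwdriver is moved by more than 25 mm (distance of screwdriver from where it was at the start of the episode above 0.025 m).
It fails at once if the tin is moved by more than 25 mm (distance of tin from where it was at the start of the episode above 0.025 m).
It also fails if it takes over 58 s, if anything falls off the work surface, if the arm or the gripper's body presses on something with over 40 N, if the wrist force passes 120 N, or if a joint passes its speed limit or range.

## Working session

There is one attempt and no reset: what is moved stays moved. The work goes in short steps, each a Python script; the robot and the scene stay as the last script left them, time stands still between calls to the robot, and variables do not carry over. Pictures are saved under pics/ and viewed, and the job is handed in when it is done.

```bash
mkdir -p pics; python3 - <<'E'
from bench import ctrl
import cv2
for n in("scene","top"):
    im=ctrl.read_camera(n); cv2.imwrite(f"pics/{n}0.png",im)
    p=ctrl.camera_params(n); print(n,p)
print(ctrl.current_t(),ctrl.current_eef_rot(),ctrl.current_grip_width())
E
```

```text
scene {'fx': 484.1278287384445, 'fy': 484.1278287384445, 'cx': 317.10548324311515, 'cy': 205.89014947648576, 'pose': array([[ 0.21376868, -0.71069591,  0.6702345 ,  1.37153186],
       [ 0.9768385 ,  0.16215658, -0.13961302, -0.05875489],
       [-0.00946053,  0.68455575,  0.72889912,  1.03305296],
       [ 0.        ,  0.        ,  0.        ,  1.        ]])}
top {'fx': 516.4490539239034, 'fy': 516.4490539239034, 'cx': 324.7669595516625, 'cy': 208.10272825222722, 'pose': array([[ 0.00936396,  0.99942495, -0.03258974,  0.44871925],
       [-0.99970718,  0.00862942, -0.02260705,  0.10912911],
       [-0.02231282,  0.03279189,  0.99921311,  1.16020803],
       [ 0.        ,  0.        ,  0.        ,  1.        ]])}
0.1 [[ 2.21858370e-01 -1.17169829e-04  9.75078894e-01]
 [-9.75078335e-01  1.05085704e-03  2.21858369e-01]
 [-1.05066363e-03 -9.99999441e-01  1.18891669e-04]] 0.9983585268369811
```

View pics/scene0.png

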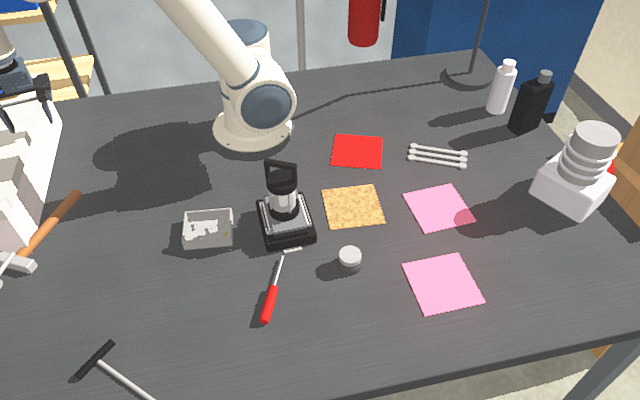

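View pics/top0.png

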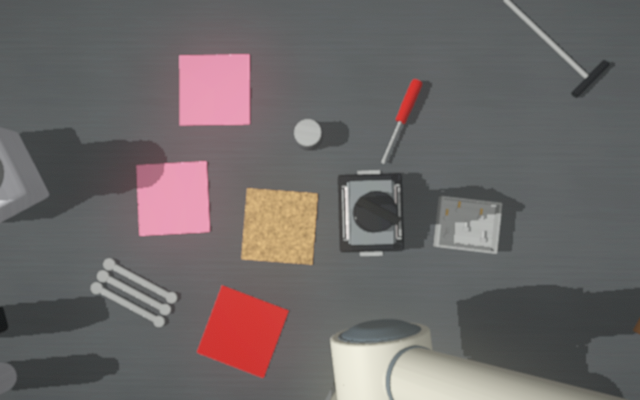

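Cork mat candidates in the top image: cork (280,227), pink (214,90), pink (173,198) and red (243,331). The task calls for the cork one. The lamp is on the dock at (375,212). I'll take close crops of both.

```bash
cat > h.py <<'E'
import numpy as np, cv2
from bench import ctrl
def ray(n,u,v,z):
    p=ctrl.camera_params(n); T=p['pose']
    d=T[:3,:3]@np.array([(u-p['cx'])/p['fx'],-(v-p['cy'])/p['fy'],-1])
    o=T[:3,3]; return o+d*(z-o[2])/d[2]
def proj(n,P):
    p=ctrl.camera_params(n); T=p['pose']
    c=T[:3,:3].T@(np.asarray(P)-T[:3,3])
    return np.array([p['cx']+p['fx']*c[0]/-c[2], p['cy']-p['fy']*c[1]/-c[2]])
def Rd(a): # jaw x axis at angle a, z down; tool y = along? set below
    pass
E
python3 - <<'E'
from h import *
a=cv2.imread('pics/top0.png')[160:280,230:420]; b=cv2.imread('pics/scene0.png')[145:260,240:400]
cv2.imwrite('pics/c1.png',cv2.resize(a,None,fx=4,fy=4,interpolation=cv2.INTER_CUBIC))
cv2.imwrite('pics/c2.png',cv2.resize(b,None,fx=5,fy=5,interpolation=cv2.INTER_CUBIC))
im=cv2.imread('pics/top0.png'); hsv=cv2.cvtColor(im,cv2.COLOR_BGR2HSV)
m=cv2.inRange(hsv,(10,70,90),(28,255,255)); m[:, :230]=0;m[:,330:]=0;m[:180]=0;m[275:]=0
m=cv2.morphologyEx(m,cv2.MORPH_CLOSE,np.ones((5,5)))
c=max(cv2.findContours(m,0,2)[0],key=cv2.contourArea); r=cv2.minAreaRect(c); print(r)
q=[ray('top',*p,.003) for p in cv2.boxPoints(r)]; print(np.round(q,4)); print(np.mean(q,0),[np.linalg.norm(q[i]-q[i-1]) for i in range(4)])
E
```

```text
((279.22161865234375, 225.85960388183594), (72.2488784790039, 72.35381317138672), 4.513988018035889)
[[0.3704 0.3236 0.003 ]
 [0.5326 0.3131 0.003 ]
 [0.5211 0.1507 0.003 ]
 [0.3595 0.1618 0.003 ]]
[0.44589229 0.2373081  0.003     ] [np.float64(0.1621937123186967), np.float64(0.16254341953802598), np.float64(0.16290066737621542), np.float64(0.16197733792957175)]
```

View pics/c1.png

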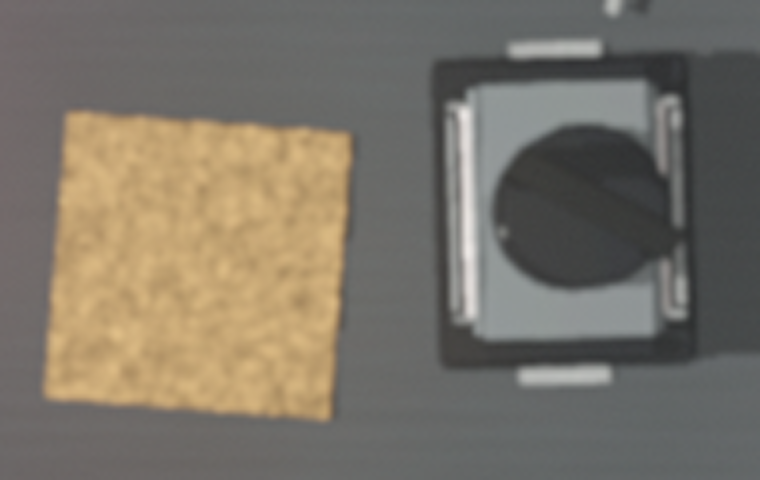

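View pics/c2.png

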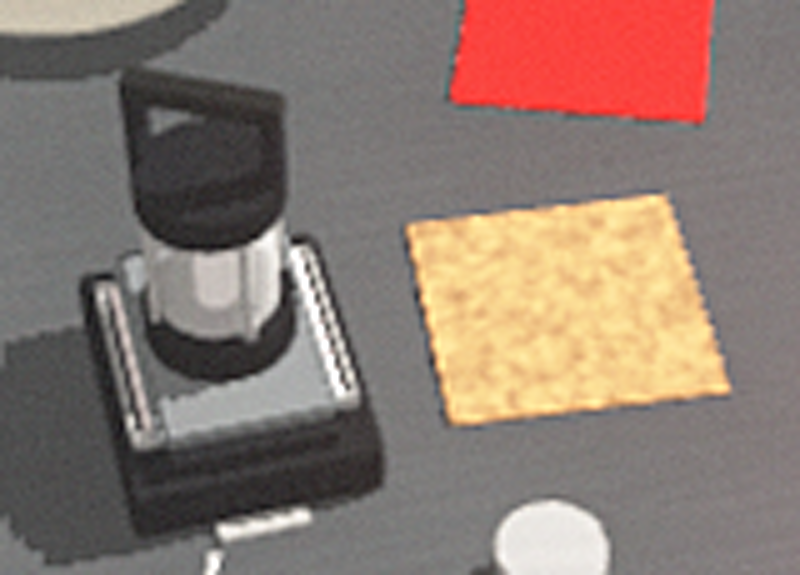

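```bash
cat >> h.py <<'E'
def overlay(n,im,lamp,yaw,z0,dock=None,dyaw=0,mat=None,myaw=0):
    im=im.copy(); S=4; 
    im=cv2.resize(im,None,fx=S,fy=S,interpolation=cv2.INTER_CUBIC)
    def poly(P,col):
        q=np.array([(proj(n,p)+.5)*S-.5 for p in P]); cv2.polylines(im,[np.round(q).astype(int)],True,col,1)
    def box(c,a,lx,ly,z):
        e=np.array([np.cos(a),np.sin(a)]); f=np.array([-e[1],e[0]])
        return [np.r_[c[:2]+sx*lx/2*e+sy*ly/2*f,z] for sx,sy in((1,1),(1,-1),(-1,-1),(-1,1))]
    t=np.linspace(0,2*np.pi,40)
    for r,z in((.040,.12),(.042,0.)): poly([np.r_[lamp[0]+r*np.cos(k),lamp[1]+r*np.sin(k),z0+z] for k in t],(0,255,255))
    for z in(.161,.175): poly(box(np.array(lamp),yaw,.016,.084,z0+z),(0,0,255))
    if dock is not None:
        poly(box(np.array(dock),dyaw,.17,.14,.042),(0,255,0)); poly(box(np.array(dock),dyaw,.136,.09,.064),(255,255,0))
    if mat is not None: poly(box(np.array(mat),myaw,.16,.16,.003),(255,0,255))
    return im
E
python3 - <<'E'
from h import *
f=lambda x,y:((x+.5)/4-.5+230,(y+.5)/4-.5+160)
D=[ray('top',*f(*p),.042) for p in((434,60),(686,55),(694,362),(443,367))]
print(np.round(D,4),np.mean(D,0),[np.linalg.norm(D[i]-D[i-1]) for i in range(4)])
dx=(D[0]+D[1]-D[2]-D[3]);dyaw=np.arctan2(dx[1],dx[0])
Pl=[ray('top',*f(*p),.064) for p in((470,82),(648,78),(660,333),(478,340))]
print('plate',np.mean(Pl,0),[np.linalg.norm(Pl[i]-Pl[i-1]) for i in range(4)])
cap=ray('top',*f(582,207),.184); print('cap',cap)
a,b=ray('top',*f(507,162),.237),ray('top',*f(676,240),.237); print(a,b,np.linalg.norm(a-b),(a+b)/2)
e=a-b; yaw=np.arctan2(-e[0],e[1]); print(np.degrees(dyaw),np.degrees(yaw))
dock=np.mean(D,0)[:2]
for n,(x,y,w,h) in (('top',(230,160,190,120)),('scene',(240,145,160,115))):
    o=overlay(n,cv2.imread(f'pics/{n}0.png'),cap[:2],yaw,.064,dock,dyaw,[.4459,.2373],np.radians(-4))
    cv2.imwrite(f'pics/o_{n}.png',o[y*4:(y+h)*4,x*4:(x+w)*4])
E
```

```text
[[ 0.5581  0.1061  0.042 ]
 [ 0.5618 -0.0302  0.042 ]
 [ 0.3961 -0.0352  0.042 ]
 [ 0.392   0.0998  0.042 ]] [0.4770093  0.03513642 0.042     ] [np.float64(0.1662612239858796), np.float64(0.13634356662712827), np.float64(0.16580677480319883), np.float64(0.13512881437395702)]
plate [0.47785008 0.03668995 0.064     ] [np.float64(0.13693815968829445), np.float64(0.09438556496119938), np.float64(0.13517190418773942), np.float64(0.09615361736299506)]
cap [0.47520088 0.03610105 0.184     ]
[0.49358505 0.07363953 0.237     ] [ 0.45942365 -0.00182022  0.237     ] 0.08283221169538174 [0.47650435 0.03590966 0.237     ]
1.9532875193085613 -24.356745782012204
```

View pics/o_top.png

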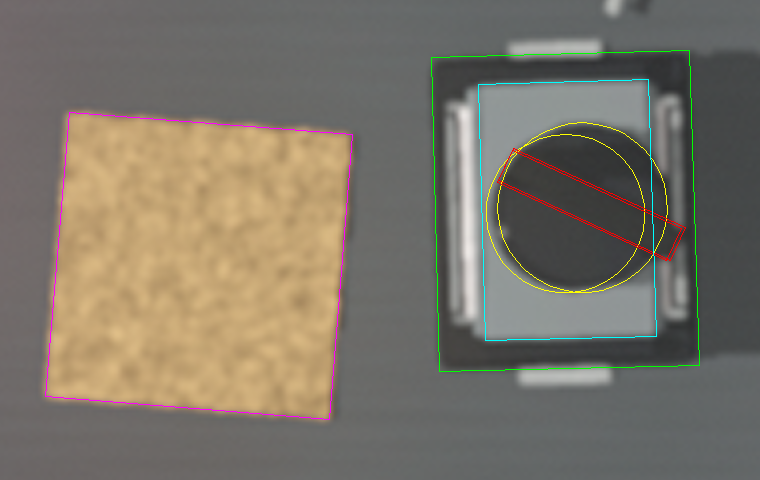

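View pics/o_scene.png

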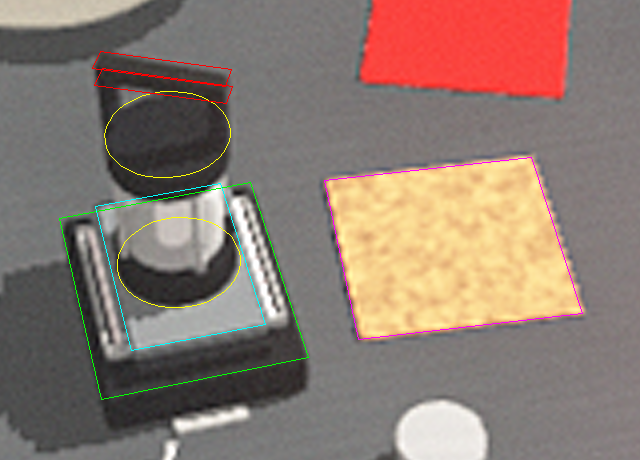

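The cork mat is at (280,227), centre (0.446, 0.237). The model's handle (crop ~592,203), cap and dock fit both views to about 2 mm. The plate rectangle fits in length but is slightly shifted. Next I'll approach the handle.

```bash
cat >> h.py <<'E'
def Rj(deg):
    a=np.radians(deg); x=np.array([np.cos(a),np.sin(a),0]); y=np.array([0,0,-1.]); return np.c_[x,y,np.cross(x,y)]
LAMP=np.array([.4762,.0359]); MAT=np.array([.4459,.2373]); DOCK=np.array([.4772,.0357])
E
python3 - <<'E'
from h import *
print(np.degrees(np.arctan2(*ctrl.current_eef_rot()[[1,0],0])))
for a in(-24.4,155.6):
    for P in((*LAMP,.34),(*LAMP,.213),(*MAT,.25),(*MAT,.15)):
        q=ctrl.ik(P,Rj(a)); print(a,P,None if q is None else np.round(q,1))
a=-24.4
ctrl.goto([*LAMP,.33],Rj(a)); print(ctrl.current_t(),ctrl.current_tool_pos(),ctrl.current_contact_force())
cv2.imwrite('pics/s1.png',ctrl.read_camera('scene'))
E
```

```text
-77.18178530916971
-24.4 (np.float64(0.4762), np.float64(0.0359), 0.34) [-2.9  9.8 85.4 -0.  84.8 21.5]
-24.4 (np.float64(0.4762), np.float64(0.0359), 0.213) [-2.9 16.5 97.3 -0.  66.2 21.5]
-24.4 (np.float64(0.4459), np.float64(0.2373), 0.25) [21.2 16.5 90.7 -0.  72.8 45.6]
-24.4 (np.float64(0.4459), np.float64(0.2373), 0.15) [21.2 23.3 98.3 -0.  58.4 45.6]
155.6 (np.float64(0.4762), np.float64(0.0359), 0.34) [  -2.9    9.8   85.4   -0.    84.8 -158.5]
155.6 (np.float64(0.4762), np.float64(0.0359), 0.213) [  -2.9   16.5   97.3   -0.    66.2 -158.5]
155.6 (np.float64(0.4459), np.float64(0.2373), 0.25) [  21.2   16.5   90.7   -0.    72.8 -134.4]
155.6 (np.float64(0.4459), np.float64(0.2373), 0.15) [  21.2   23.3   98.3   -0.    58.4 -134.4]
2.7083 [0.47632232 0.03532554 0.32987403] [ 0.88212222 -0.60309874  0.18228915]
```

View pics/s1.png

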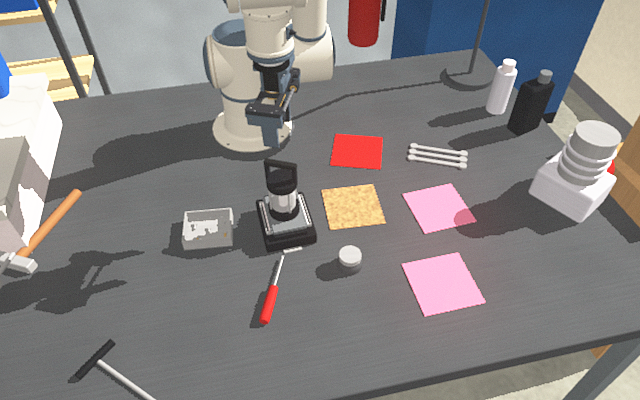

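The gripper at (270,100) is above the handle (282,165) with the jaws across the bar. I'll descend with a contact guard, then grip.

```bash
python3 - <<'E'
from h import *
h=ctrl.move_l([*LAMP,.213],vel=.08,contact_N=5); print(h,ctrl.current_tool_pos(),ctrl.current_contact_force(),ctrl.current_t())
cv2.imwrite('pics/s2.png',cv2.resize(ctrl.read_camera('scene')[70:270,200:420],None,fx=3,fy=3,interpolation=cv2.INTER_CUBIC)[:600,:660])
if not h:
    ctrl.command_gripper(0.0); print(ctrl.current_grip_width()*91,ctrl.current_contact_force(),ctrl.current_t())
    cv2.imwrite('pics/s3.png',cv2.resize(ctrl.read_camera('scene')[70:270,200:420],None,fx=3,fy=3,interpolation=cv2.INTER_CUBIC)[:600,:660])
E
```

```text
False [0.4764425  0.03592067 0.2133672 ] [ 0.65290665  0.8741971  -0.03263872] 4.375
16.155383711620587 [-1.74275546 -0.50713434  1.84858694] 5.5583
```

View pics/s3.png

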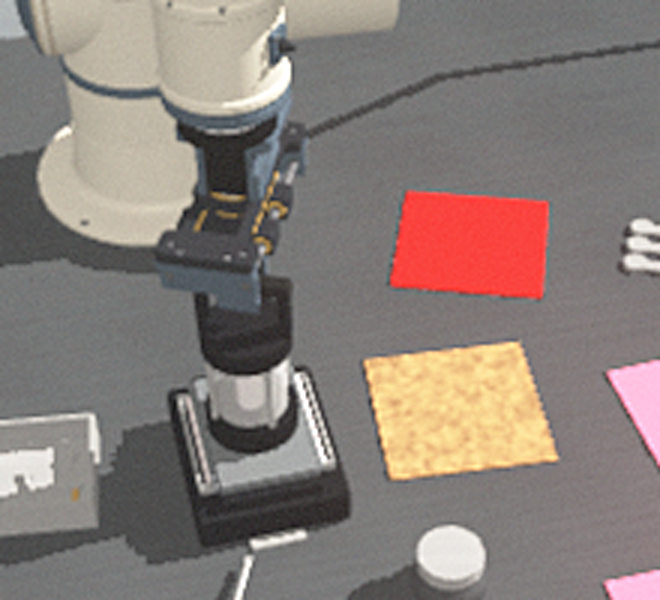

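The grip width of 16.2 mm matches the 16 mm bar. The fingers hold the handle at crop (235,285). I'll lift and check.

```bash
python3 - <<'E'
from h import *
p=ctrl.current_tool_pos(); print(p)
ctrl.move_l([p[0],p[1],p[2]+.08],vel=.06); ctrl.sleep(.3)
print(ctrl.current_tool_pos(),ctrl.current_grip_width()*91,ctrl.current_contact_force(),ctrl.current_t())
ctrl.move_l([*MAT,.29],vel=.12); ctrl.sleep(.3)
print(ctrl.current_tool_pos(),ctrl.current_grip_width()*91,ctrl.current_contact_force(),ctrl.current_t())
ctrl.move_l([*MAT,.18],vel=.08); ctrl.sleep(.3)
print(ctrl.current_tool_pos(),ctrl.current_contact_force(),ctrl.current_t())
s=ctrl.read_camera('scene');t=ctrl.read_camera('top')
cv2.imwrite('pics/s4.png',cv2.resize(s[70:270,200:420],None,fx=3,fy=3,interpolation=cv2.INTER_CUBIC))
cv2.imwrite('pics/t4.png',t)
E
```

```text
[0.47606368 0.03589061 0.21298426]
[0.47602175 0.03589464 0.29288488] 15.884080609014273 [ 0.17579605 -0.34465145 -5.13513366] 7.3917
[0.44595583 0.23715276 0.29003766] 15.832107529150035 [ 0.75237498 -0.083804   -4.61646756] 9.5417
[0.44596388 0.23730703 0.1801582 ] [-0.21451724 -0.24362204 -5.94061392] 11.3667
```

View pics/s4.png

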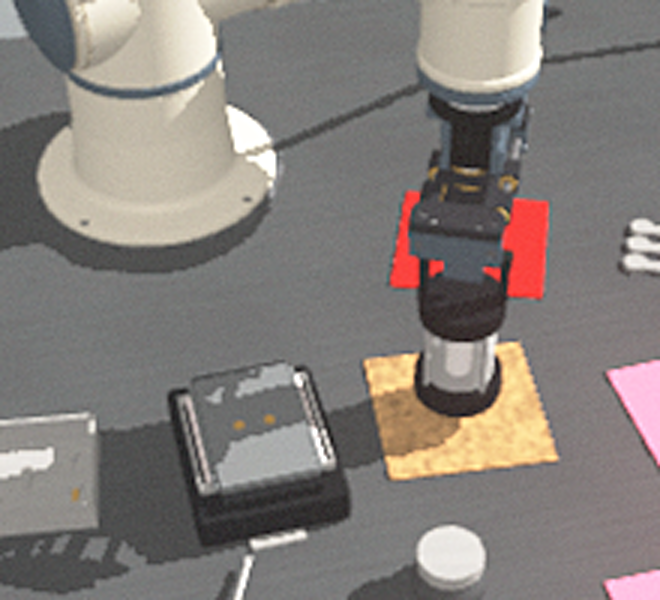

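View pics/t4.png

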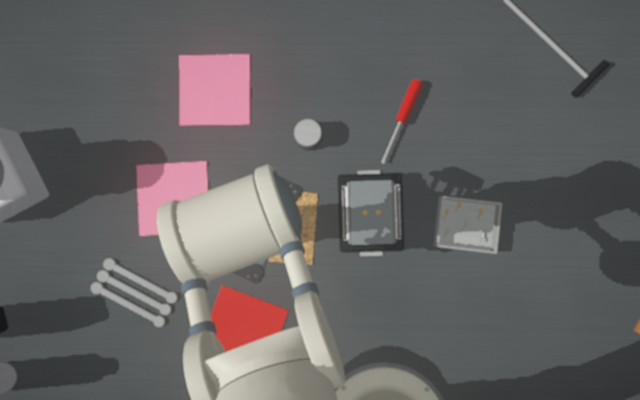

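The lamp hangs upright over the cork mat at crop (458,380), and the cover is still popped up. The brass contacts show at top (365,212) and (378,212). The next step is a slow lowering until contact; the mat should be met at TCP z ≈ 0.152.

```bash
python3 - <<'E'
from h import *
c=ray('top',371.5,212,.064);print('contacts centre',c)
h=ctrl.move_l([*MAT,.146],vel=.02,contact_N=3); print(h,ctrl.current_tool_pos(),ctrl.current_contact_force(),ctrl.current_t())
s=ctrl.read_camera('scene')
cv2.imwrite('pics/s5.png',cv2.resize(s[70:270,200:420],None,fx=3,fy=3,interpolation=cv2.INTER_CUBIC))
E
```

```text
contacts centre [0.47706375 0.03478386 0.064     ]
True [0.4457615  0.23735721 0.15176645] [-0.59801699  0.50448556  5.20593646] 12.7333
```

View pics/s5.png

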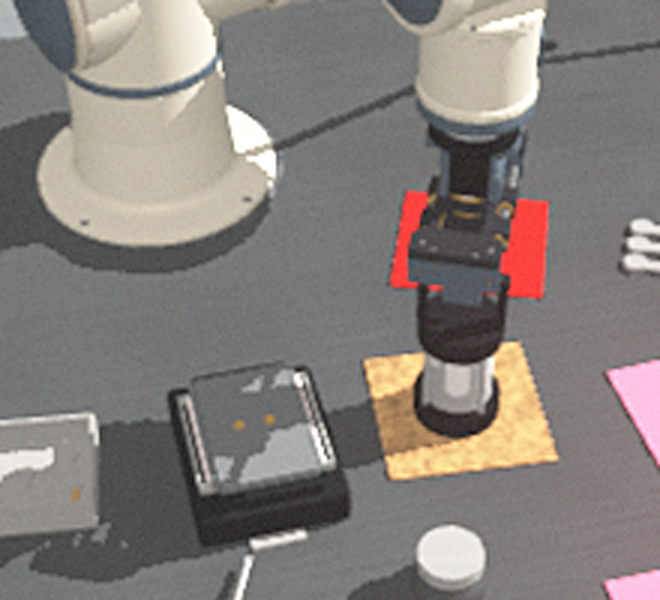

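Contact came at 0.1518, against 0.152 expected, and the lamp is standing on the mat. I'll release, retreat straight up and look.

```bash
python3 - <<'E'
from h import *
ctrl.command_gripper(1.0); ctrl.sleep(.3)
print(ctrl.current_grip_width(),ctrl.current_contact_force())
ctrl.move_l([*MAT,.26],vel=.08,contact_N=8); print(ctrl.current_tool_pos(),ctrl.current_t())
ctrl.goto([*DOCK,.2],Rj(2)); print(ctrl.current_tool_pos(),ctrl.current_t())
ctrl.command_gripper(0.0); print(ctrl.current_grip_width(),ctrl.current_contact_force(),ctrl.current_t())
s=ctrl.read_camera('scene');t=ctrl.read_camera('top')
o=overlay('scene',s,MAT,np.radians(-24.4),.003,DOCK,np.radians(2),MAT,np.radians(-4))[400:1000,900:1650]
cv2.imwrite('pics/s6.png',o)
o=overlay('top',t,MAT,np.radians(-24.4),.003,DOCK,np.radians(2),MAT,np.radians(-4))[500:1100,850:1650]
cv2.imwrite('pics/t6.png',o)
E
```

```text
0.9990770451598087 [-0.32647639  0.07254293  0.5935571 ]
[0.44568513 0.23720886 0.25955814] 15.7917
[0.47731252 0.03619574 0.20012374] 16.675
0.006010421384161063 [-0.61769242  0.76407069  0.40668266] 18.0417
```

View pics/s6.png

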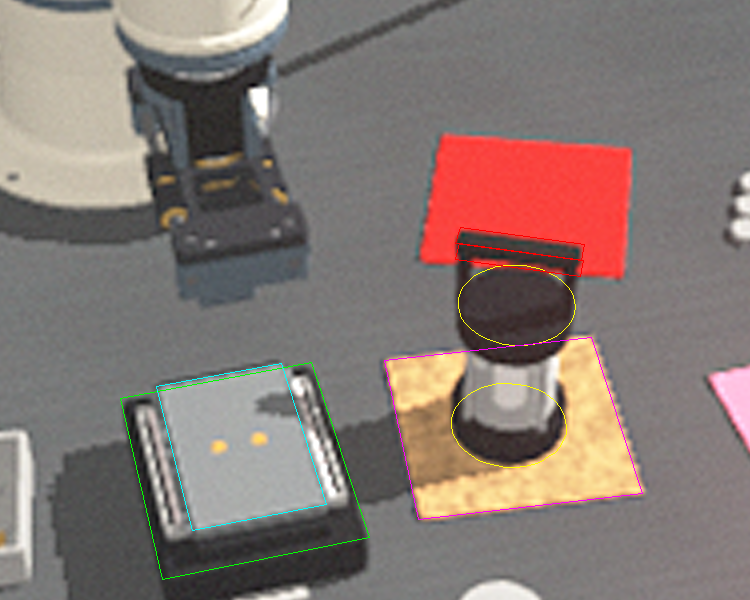

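View pics/t6.png

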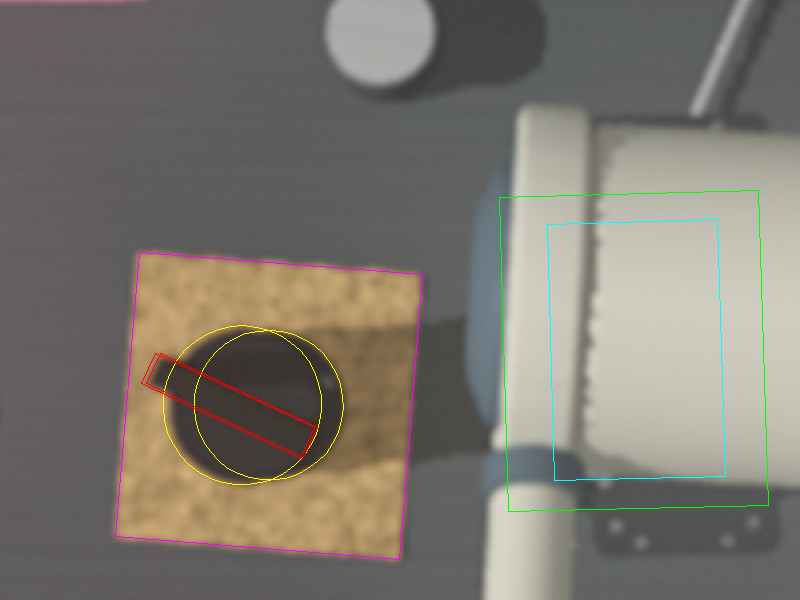

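The lamp stands upright, let go, within a few mm of the mat centre (scene crop 508,425). The cover is still popped up. Now I'll press with the shut fingers in small, force-watched steps.

```bash
python3 - <<'E'
from h import *
x,y=.4772,.0352
ctrl.move_l([x,y,.085],vel=.1); ctrl.sleep(.2)
f0=ctrl.current_contact_force()[2]; print(f0)
h=ctrl.move_l([x,y,.058],vel=.015,contact_N=4); p=ctrl.current_tool_pos(); print(h,p,ctrl.current_contact_force(),ctrl.current_t())
z=p[2]
for i in range(40):
    z-=.0005; ctrl.move_l([x,y,z],vel=.01); ctrl.sleep(.1)
    a=ctrl.current_tool_pos()[2]; f=ctrl.current_contact_force()[2]-f0
    print(round(z,4),round(a,4),round(f,1),ctrl.current_t())
    if a<.0575 and f>8: break
    if f>28 or z<.048: break
E
```

```text
-0.2261396340861325
True [0.47726704 0.03519479 0.06421888] [-1.47205767  0.62999884 17.53554225] 20.9083
0.0637 0.0642 18.6 21.2583
0.0632 0.0636 14.2 21.6083
0.0627 0.063 13.6 21.9583
0.0622 0.0624 7.9 22.3083
0.0617 0.0618 6.7 22.6583
0.0612 0.0612 3.5 23.0083
0.0607 0.0606 0.3 23.3583
0.0602 0.0602 0.5 23.7083
0.0597 0.0597 0.0 24.0583
0.0592 0.0592 -1.6 24.4083
0.0587 0.0587 0.1 24.7583
0.0582 0.0582 0.0 25.1083
0.0577 0.0577 0.9 25.4583
0.0572 0.0572 0.2 25.8083
0.0567 0.0567 0.8 26.1583
0.0562 0.0562 1.0 26.5083
0.0557 0.0561 11.9 26.8583
```

The cover snapped down and the fingers stopped on its top at 0.0561 (expected 0.056) with about 12 N. I'll check that it is steady and take a look.

```bash
python3 - <<'E'
from h import *
for i in range(6): ctrl.sleep(.2); print(np.round(ctrl.current_contact_force(),1),np.round(ctrl.current_tool_pos(),4))
s=ctrl.read_camera('scene'); print(ctrl.current_t())
cv2.imwrite('pics/s7.png',cv2.resize(s[70:340,160:420],None,fx=2.2,fy=2.2,interpolation=cv2.INTER_CUBIC))
E
```

```text
[-2.4 -0.1 11.5] [0.4772 0.0352 0.0561]
[-2.7  0.6 12.2] [0.4772 0.0352 0.0561]
[-2.1 -0.2 12. ] [0.4772 0.0352 0.0561]
[-3.6 -0.7 12.2] [0.4772 0.0352 0.0561]
[-2.5  0.6 12.6] [0.4772 0.0352 0.0561]
[-3.1 -0.6 12.1] [0.4772 0.0352 0.0561]
28.1083
```

View pics/s7.png

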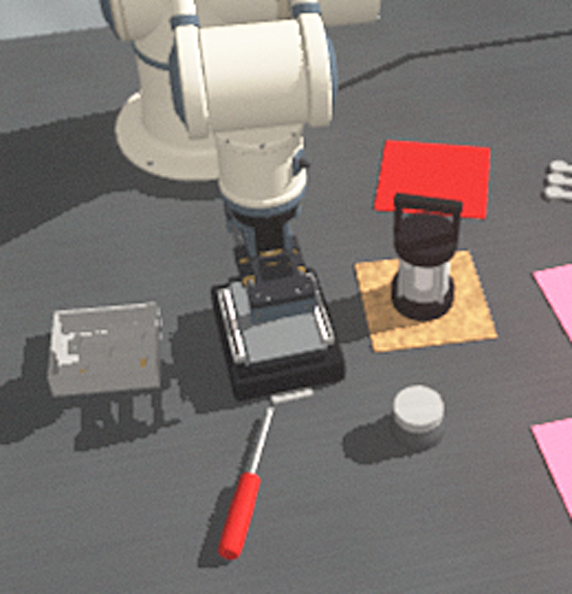

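The push is steady at 12 N. The cover is down at crop (285,335), the lamp stands on the cork at (423,300), and the tray, screwdriver and tin look undisturbed. I'm handing it in.

```bash
python3 - <<'E'
from bench import ctrl
ctrl.sign_off(); print(ctrl.current_t(),ctrl.current_contact_force())
E
```

```text
the job is handed in; nothing more can be done
the job is handed in; nothing more can be done
```

I moved the lamp onto the cork mat, pressed the cover home and handed the job in at about 28 s of the 58 s allowed. `sign_off` gives no verdict, so the results below are from my own checks.

- **Lamp:** I lifted it by its handle (grip width read 16 mm, matching the bar), set it down at 2 cm/s until contact, let go and moved away. The camera overlays show it upright and within a few mm of the mat centre.
- **Cover:** It gave way at a measured 14 to 19 N and snapped down. The fingers then stopped at 56.1 mm, against 56 mm for its top when fully home.
- **Final push:** The force held steady at about 12 N, with about 3 N sideways, for over a second before hand-in.
- **Other items:** The tray, screwdriver and tin look unmoved in the last picture. I judged that by eye and did not measure it.

The only disagreement was a 1–2 mm shift between the outlines and the images, which is within the calibration error.

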